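# Put the fastener tools back on their outlines

## Task

Put the four loose pieces away on the foam pads, each lying flat on the pale outline of its own shape and size: the large collar, the small collar, the thread chaser and the cleco plier, with the chaser and the plier lying along their outlines and the plier's nose where the outline's nose is. Leave the two white dishes where they stand, and let go of everything.

Things in the scene. Friction and masses are not known exactly. Their poses are not given: they have to be found in the camera images.
- collar_large: Large grey titanium collar: plain ring standing flat on the bench, 42 mm outside diameter, 22 mm bore, 18 mm tall, about 75 g. Origin: centre of its underside; z up along its axis.
- collar_small: Small grey titanium collar: plain ring standing flat on the bench, 25 mm outside diameter, 12 mm bore, 18 mm tall, about 28 g. Origin: centre of its underside; z up along its axis.
- chaser: Steel thread chaser: straight square bar lying flat, 130 mm long (its x), 14 mm wide (its y), 14 mm tall, with dark cross grooves towards both ends; both ends alike, about 200 g. Origin: centre of its underside, z up.
- plier: Aluminium cleco plier lying flat, 140 mm long, about 260 g; x points towards its single steel nose, y across it, z up. Origin: on the underside below the knurled body, close to the centre of mass and the place to grip. The body is a block from x = -25 to +30 mm, 24 mm wide (y), 18 mm tall; the nose, 12 mm wide and 14 mm tall, runs on to x = +55 mm; two handles, 12 mm tall, spread backwards from the body to x = -85 mm, where they are 68 mm over both.
- pad_large: Fixed flat dark foam pad, 160 (its x) by 80 (its y) by 4 mm thick, one of four of equal size; this one has a ring outline for the large collar at its centre, 44 mm outside with a dark middle 22 mm wide. Origin: centre of its underside, on the bench (z = 0), z up.
- pad_small: Fixed flat dark foam pad, 160 (its x) by 80 (its y) by 4 mm thick, one of four of equal size; this one has a ring outline for the small collar at its centre, 27 mm outside with a dark middle 12 mm wide. Origin: centre of its underside, on the bench (z = 0), z up.
- pad_chaser: Fixed flat dark foam pad, 160 (its x) by 80 (its y) by 4 mm thick, one of four of equal size; this one has a plain straight bar outline, 132 by 16 mm, centred and along its x, for the thread chaser. Origin: centre of its underside, on the bench (z = 0), z up.
- pad_plier: Fixed flat dark foam pad, 160 (its x) by 80 (its y) by 4 mm thick, one of four of equal size; this one has the outline of the cleco plier, single nose towards its +x and two spread handles towards -x; a plier lying right on the outline has its origin (the grip place on its body) 15 mm from the pad's origin along the pad's +x. Origin: centre of its underside, on the bench (z = 0), z up.
- dish_near: White ceramic sorting dish in the row of loose pieces, 80 mm across the rim, 60 mm at the foot, 22 mm tall, a few pins in it, about 160 g, loose. To be left where it stands. Origin: centre of its underside.
- dish_far: White ceramic sorting dish in the row of pads, same size: 80 mm across the rim, 60 mm at the foot, 22 mm tall, loose. To be left where it stands. Origin: centre of its underside. Nearby stand other small bystanders that are not part of the job: two titanium pins on their heads (32 mm tall) between the loose pieces, and a grey jar (42 mm tall) and a brass gauge (30 mm tall) between the pads.
There are look-alikes about, which are no part of the job. Leave any pink look-alike of the plier alone.

How it is judged:
At the end, for the whole second after the job is handed in: All four lie flat and at rest on their own pads, within 12 mm of the outline centre (plier: 10 mm along and across), chaser and plier within 0.2 rad of the outline, plier nose to nose; no dish ever moved over 20 mm (z of collar_large in the frame of pad_large between 0.001 and 0.008 m and angle between each of collar_large, collar_small, chaser, plier's own z axis and vertical below 0.12 rad and linear speed of each of collar_large, collar_small, chaser, plier below 0.02 m/s and angular speed of each of collar_large, collar_small, chaser, plier below 0.2 rad/s and horizontal distance between collar_large and pad_large below 0.012 m and z of collar_small in the frame of pad_small between 0.001 and 0.008 m and horizontal distance between collar_small and pad_small below 0.012 m and z of chaser in the frame of pad_chaser between 0.001 and 0.008 m and horizontal distance between chaser and pad_chaser below 0.012 m and angle between the x axis of chaser and the x axis of pad_chaser, either way round below 0.2 rad and z of plier in the frame of pad_plier between 0.001 and 0.008 m and x of plier in the frame of pad_plier between 0.005 and 0.025 m and y of plier in the frame of pad_plier between -0.01 and 0.01 m and x of pad_plier in the frame of plier below -0.003 m and angle between the x axis of plier and the x axis of pad_plier, either way round below 0.2 rad); the robot touches nothing.
It fails at once if a white dish is pushed more than 20 mm from where it stood (distance of any of dish_near, dish_far from where it was at the start of the episode above 0.02 m).
It also fails if it takes over 115 s, if anything falls off the work surface, if the arm or the gripper's body presses on something with over 40 N, if the wrist force passes 120 N, or if a joint passes its speed limit or range.

## Robot

A 6-joint arm with a two-finger parallel gripper is mounted at the origin on the work surface. World frame = base frame: x ahead of the robot, y to its left, z up, the work surface at z = 0. Lengths are in m, angles in rad, forces in N, time in s.
With the tool pointing down it reaches from about 0.3 to 0.75 m from the base axis. Payload 8.5 kg.
Tool frame: the origin (TCP) lies midway between the tips of the shut fingers; the grasp point (between the pads) lies env.grip_depth behind it (env.grip_depth is the distance from the TCP to the grasp point, in m); z points along the fingers, y is the direction in which the jaws open and shut (so a half turn about z gives the same grasp; the last joint's range is limited). The gripper opens to 88 mm and grips with 3 to 60 N. Pads are 18 mm wide; open, the fingers measure 123 mm over their backs; the gripper's body (75 mm by 187 mm) begins 45 mm behind the grasp point.
Start: joints at [-1.339, 0.381, 1.297, -0, 1.464, -0.215], TCP at [0.238, -0.496, 0.217] pointing down, gripper open.
Joint ranges: [-3.11, 3.11], [-0.89, 2.33], [0.22, 2.48], [-1.42, 4.56], [0.17, 2.85], [-2.88, 2.88]. Speed limits (rad/s): [2.39, 2.39, 3.14, 3.14, 3.14, 3.14].

## Interface

Orientations are given as a unit quaternion [w, x, y, z].
In Python, from plant import env gives the robot as it stands.
- The arm moves only by the shell command python3 -m pendant 'ROWS' [FORCE]. ROWS is text: rows parted by semicolons, each of 5 numbers parted by spaces: the closure, from 0 (fully open) to 1 (shut), then the shift along the tool's x, y, z as a fraction of full scale, then the turn about the tool's z as a fraction of full scale. A call has 1 to 20 rows; each row shifts and turns the commanded pose from where the row before left it, along the tool's axes as they then stand; what a row does not reach is not made up. Full scale, the value 1, is 40 mm for a shift and 0.12 rad for a turn. A row lasts 1/10 s, in which the tool goes at most 50 mm and 8.59 degrees, less where a joint would pass 70% of its speed; a pose out of reach is approached as far as the arm can. A call with a number of a shift or a turn outside -1 to 1 is refused whole. A call with a gripper value outside its range is refused whole. The fingers move at their own pace and stop on an object; FORCE is the grip in N (left out, the last holds). Time passes only in rows, so rows that do not move let the fingers close. It gives the time, the measured TCP pose, the force and the opening at its end, in the units of the state.
- env.read_state(): the state, without advancing time (a new reading comes with each control period).
- env.read_camera(name): name is "side" or "top"; returns the picture (480x640x3 uint8, red, green, blue); there is no depth.
- env.calibration(name): a dict with "vfov" (degrees; the focal length in pixels is half the picture's height over the tangent of half this angle, whatever the lens; pixels are square), "cx", "cy" (the principal point, pixels), "k1" (the pictures are not rectified: a ray, as slopes to the right and down, at radius r is drawn at 1 + k1 r^2 times it, then the intrinsics apply), "xyz" and "rotation" of the camera in the world. Camera axes: x right, y up, looking along -z (the intrinsics and any distortion apply to the point x, -y, -z); pixel columns grow to the right and rows downward; lengths in m; the calibration is good to about 2 mm. A picture is of the moment at which its call begins. calibration takes no time and is no camera call.
- env.hand_in(): hands the job in, once; it reports no verdict.
The state is a dict: "clock": time; "joints": joint angles; "joint_vel": joint speeds; "effort": joint torques, N m; "ee_pos": TCP position; "tcp_rot": TCP orientation; "ft_force": force on the tool from outside, world axes, zero at the start; "torque": the same for the moment, N m; "opening": finger opening in m.
Only numpy, scipy, OpenCV 4.12 (cv2) and the standard library are available. Lean on these libraries where they do the work, as an engineer would, in place of code of your own. Each camera call takes 0.05 s, during which the arm holds its last target. There are 200 camera calls.

## Working session

There is one attempt and no reset: what is moved stays moved. The work goes in short steps, Python scripts to look and compute and a shell command to move; the robot and the scene stay as the last step left them, time stands still between calls to the robot, and variables do not carry over. Pictures are saved under pics/ and viewed, about 12 in all and at most 16, crops included, and the job is handed in when it is done.

```bash
ls; mkdir -p pics
python3 - <<'E'
from plant import env
import cv2
for n in("top","side"):
    cv2.imwrite(f"pics/{n}0.png",env.read_camera(n)[:,:,::-1]); print(env.calibration(n))
print(env.read_state(),env.grip_depth)
E
```

```text
pics
{'vfov': 43.34104596153748, 'cx': 317.4816018239192, 'cy': 237.403029674792, 'k1': -0.11162199975187274, 'xyz': array([0.29665477, 0.05555291, 1.51647063]), 'rotation': array([-0.70183576, -0.05073915,  0.04131049,  0.70932754])}
{'vfov': 49.84273893953445, 'cx': 315.73249887172256, 'cy': 244.2137354991658, 'k1': -0.01801199894458411, 'xyz': array([-0.24282529, -0.69729078,  0.64112697]), 'rotation': array([ 0.80873405,  0.46370297, -0.18882692, -0.30866356])}
{'clock': 0.1, 'joints': array([-1.33930580e+00,  3.81141669e-01,  1.29813867e+00,  6.95129189e-06,
        1.46360423e+00, -2.15285418e-01]), 'joint_vel': array([-7.43166286e-05, -1.65277204e-03, -3.94486661e-03,  6.67511769e-04,
        1.67839330e-04, -7.87519262e-04]), 'effort': array([ 4.00769088e-03, -4.38648963e+01, -2.24913561e+01,  7.15194060e-02,
        3.41884629e-02, -6.39971609e-05]), 'ee_pos': array([ 0.23757662, -0.49574263,  0.21680814]), 'tcp_rot': array([-6.45967256e-04,  9.75152374e-01,  2.21534266e-01, -1.77852891e-06]), 'ft_force': array([-0.12119059, -0.25722007,  0.51694428]), 'torque': array([-0.03571024,  0.01722651,  0.00048402]), 'opening': 0.08806483455712125} 0.0187
```

View pics/top0.png

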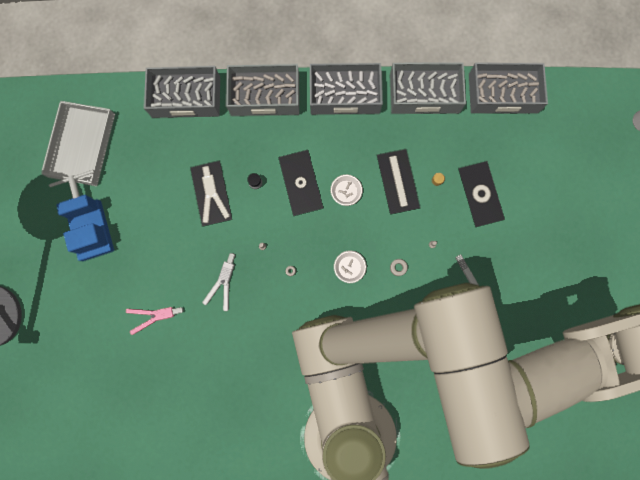

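View pics/side0.png

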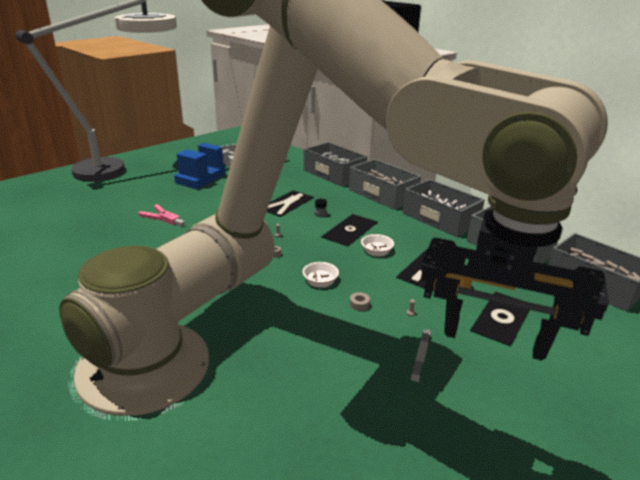

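The top view shows these:
- **Loose pieces:** silver plier (222,283), small collar (291,271), large collar (399,268), and the chaser at (465,268), partly under the arm.
- **Pads:** plier (211,193), small (301,183), chaser (398,182), large (481,194).
- **Look-alike:** the pink plier at (155,318). The grey one fits the description.

Next I'll measure them and enlarge.

```bash
cat > h.py <<'E'
import numpy as np, cv2
from scipy.spatial.transform import Rotation as R
from plant import env
def cam(n):
    c=env.calibration(n); f=240/np.tan(np.radians(c['vfov'])/2)
    q=c['rotation']; return c,f,R.from_quat([q[1],q[2],q[3],q[0]])
def w(n,u,v,z):
    c,f,r=cam(n); d=np.array([(u-c['cx'])/f,(v-c['cy'])/f]); s=d.copy()
    for _ in range(20): s=d/(1+c['k1']*(s@s))
    ray=r.apply([s[0],-s[1],-1]); return c['xyz']+ray*(z-c['xyz'][2])/ray[2]
def px(n,p):
    c,f,r=cam(n); a=r.inv().apply(np.array(p)-c['xyz']); s=np.array([a[0],-a[1]])/-a[2]
    return s*(1+c['k1']*(s@s))*f+[c['cx'],c['cy']]
E
python3 - <<'E'
from h import *
im=cv2.imread('pics/top0.png')
a=cv2.resize(im[140:320,180:510],None,fx=2.4,fy=2.4,interpolation=cv2.INTER_CUBIC); cv2.imwrite('pics/c1.png',a)
s=cv2.imread('pics/side0.png')
cv2.imwrite('pics/c2.png',cv2.resize(s[310:400,370:470],None,fx=5,fy=5,interpolation=cv2.INTER_CUBIC))
# dark pads
g=cv2.cvtColor(im,cv2.COLOR_BGR2HSV)
roi=np.zeros(im.shape[:2],np.uint8); roi[140:320,120:510]=255
m=((g[...,2]<75)&(g[...,1]<110)).astype(np.uint8)*255&roi
sil=((g[...,1]<70)&(g[...,2]>85)).astype(np.uint8)*255&roi
m=cv2.morphologyEx(m|sil,cv2.MORPH_CLOSE,np.ones((3,3)))
for nm,mk in(('pad',m),('sil',sil)):
  for c in cv2.findContours(mk,cv2.RETR_EXTERNAL,cv2.CHAIN_APPROX_NONE)[0]:
    if cv2.contourArea(c)<15: continue
    z=.004 if cv2.contourArea(c)>1000 else .016
    p=np.array([w('top',*q[0],z)[:2] for q in c],np.float32)
    r=cv2.minAreaRect(p*1000); M=cv2.moments(c); print(nm,np.round([M['m10']/M['m00'],M['m01']/M['m00']],1),'xy',np.round(r[0],1),'size',np.round(r[1],1),'ang',round(r[2],1), )
E
```

```text
pad [166.4 311.6] xy [307.2 484.1] size [ 31.9 150.6] ang 2.4
pad [290.  270.5] xy [411.  143.9] size [26.5 26.4] ang 44.6
pad [398.4 267. ] xy [ 417.9 -126.5] size [42.5 42.6] ang 88.6
pad [441.6 297.6] xy [ 368.6 -161.6] size [486.8 163.5] ang 89.2
pad [222.5 281.9] xy [387.5 322.7] size [ 67.9 146.2] ang 82.1
pad [349.5 266.4] xy [419.5  -4.4] size [80.9 81.3] ang 44.3
pad [262.  245.9] xy [473.5 214.5] size [19.3 18. ] ang 62.9
pad [432.2 244. ] xy [ 472.1 -212.2] size [20.3 17.7] ang 89.3
pad [346.  189.6] xy [615.    1.2] size [81.1 80.1] ang 89.3
pad [255.9 180.6] xy [638.9 230.3] size [45.6 38.4] ang 70.4
pad [481.1 193.7] xy [ 603.6 -345.6] size [157.9  79.4] ang 13.8
pad [210.7 192.8] xy [614.8 348. ] size [158.7  80.7] ang 12.0
pad [300.5 182.1] xy [638.9 117.1] size [158.3  80.1] ang 14.0
pad [397.9 181.2] xy [ 638.7 -132.5] size [159.9  78.8] ang 11.3
sil [141.7 314.2] xy [306.2 523.1] size [76.8 14.6] ang 75.2
sil [176.5 310.3] xy [316.2 455.7] size [84.1 19.1] ang 84.7
sil [452.9 307.3] xy [ 327.7 -210. ] size [331.1  82.6] ang 89.1
sil [289.8 270.6] xy [410.8 144.4] s
[... 285 characters left out ...]
.5 266.4] xy [419.5  -4.4] size [80.9 81.3] ang 44.3
sil [261.7 246. ] xy [473.1 215.5] size [19.7 15.3] ang 33.5
sil [432.2 244. ] xy [ 472.1 -212.2] size [20.3 17.7] ang 89.3
sil [481.1 193.2] xy [ 602.5 -342.4] size [46.6 44.8] ang 43.2
sil [300.4 182. ] xy [635.5 116.9] size [29.  28.5] ang 25.6
sil [346.  189.6] xy [615.    1.2] size [81.1 80.1] ang 89.3Traceback (most recent call last):
  File "<stdin>", line 16, in <module>
  File "h.py", line 8, in w
    c,f,r=cam(n); d=np.array([(u-c['cx'])/f,(v-c['cy'])/f]); s=d.copy()
          ~~~^^^
  File "h.py", line 5, in cam
    c=env.calibration(n); f=240/np.tan(np.radians(c['vfov'])/2)
ValueError: time passes only in moves, steps and waits
```

View pics/c1.png

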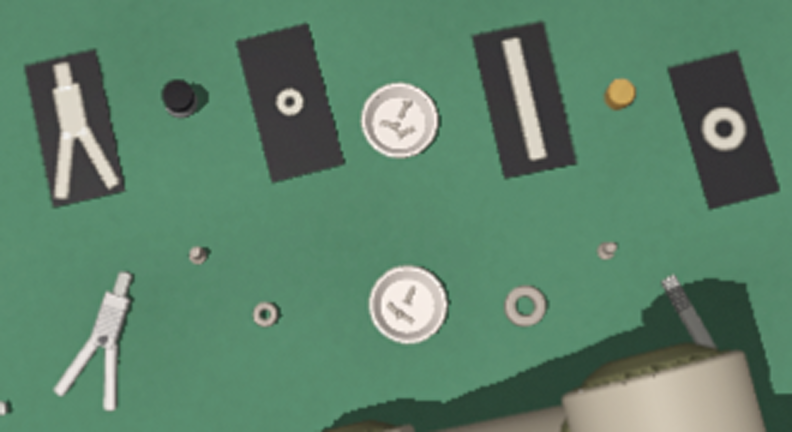

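View pics/c2.png

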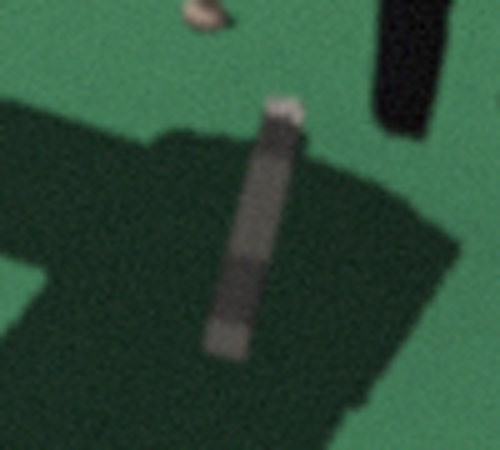

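The top crop (c1) confirms the four pads and the plain grey pieces. The side crop (c2) shows the whole chaser from (425,330) to (416,380). I'll fit model silhouettes for exact poses.

```bash
python3 - <<'E'
from plant import env
import pickle
pickle.dump({n:env.calibration(n) for n in("top","side")},open('cal.pkl','wb'))
E
sed -i "s/^from plant import env/import pickle\nCAL=pickle.load(open('cal.pkl','rb'))/; s/env.calibration(n)/CAL[n]/" h.py
cat >> h.py <<'E'
from scipy.optimize import minimize
box=lambda x0,x1,y0,y1,h:[(x,y,z) for x in(x0,x1) for y in(y0,y1) for z in(0,h)]
def bar(a,b,wd,h):
    a,b=np.array(a),np.array(b); d=(b-a)/np.linalg.norm(b-a); n=np.array([-d[1],d[0]])*wd/2
    return [(*q,z) for q in(a+n,a-n,b+n,b-n) for z in(0,h)]
CH=[box(-.065,.065,-.007,.007,.014)]
PL=[box(-.025,.03,-.012,.012,.018),box(.03,.055,-.006,.006,.014)]+[bar((-.02,s*.006),(-.085,s*.0285),.011,.012) for s in(1,-1)]
def ring(r,h=.018): return [[(r*np.cos(t),r*np.sin(t),z) for t in np.linspace(0,6.28,40) for z in(0,h)]]
def sil(n,model,x,y,a,z0,K=4):
    im=np.zeros((480*K,640*K),np.uint8); r=np.array([[np.cos(a),-np.sin(a)],[np.sin(a),np.cos(a)]])
    for part in model:
        P=np.array([px(n,[*(r@np.array(q[:2])+[x,y]),q[2]+z0]) for q in part])
        cv2.fillConvexPoly(im,cv2.convexHull(((P+.5)*K).astype(np.int32)),255)
    return im
def fit(n,model,mask,x,y,a,z0=0,turn=True):
    M=cv2.resize(mask,None,fx=4,fy=4,interpolation=cv2.INTER_LINEAR)>127
    def cost(p):
        s=sil(n,model,p[0]/100,p[1]/100,p[2]/10 if turn else a,z0)>0
        return -(s&M).sum()/(s|M).sum()
    b=minimize(cost,[x*100,y*100,a*10],method='Nelder-Mead',options=dict(initial_simplex=np.array([x*100,y*100,a*10])+np.array([[0,0,0],[1,0,0],[0,1,0],[0,0,1]]),maxiter=120))
    return np.round([b.x[0]*10,b.x[1]*10,np.degrees(b.x[2]/10)],1),round(-b.fun,3)
def mask(im,x0,y0,x1,y1,s=70,v=40):
    g=cv2.cvtColor(im,cv2.COLOR_BGR2HSV); m=np.zeros(im.shape[:2],np.uint8)
    m[y0:y1,x0:x1]=((g[...,1]<s)&(g[...,2]>v))[y0:y1,x0:x1]*255
    return m
E
python3 - <<'E'
from h import *
t=cv2.imread('pics/top0.png'); s=cv2.imread('pics/side0.png')
print('plier top',fit('top',PL,mask(t,195,248,240,316),.39,.32,-.25))
m=mask(s,405,325,435,385,90,45); print(m.sum()/255, s[350,424],s[350,440],s[335,427])
print('chaser side',fit('side',CH,m,.39,-.30,.5))
print('plierpad outline',fit('top',[[(a,b,0) for a,b,c in q] for q in PL],mask(t,190,160,235,226,70,110),.63,.35,.2,.004))
print('chaserpad',fit('top',[[(a*66/65,b*8/7,0) for a,b,c in CH[0]]],mask(t,380,150,420,215,70,110),.63,-.13,.2,.004))
for nm,xy,roi,r,z,h in(('L',(.418,-.126),(380,250,415,285),.021,0,.018),('S',(.41,.144),(280,260,300,282),.0125,0,.018),('Lp',(.60,-.34),(465,180,497,210),.022,.004,0),('Sp',(.635,.117),(290,172,311,194),.0135,.004,0)):
    print(nm,fit('top',ring(r,h),cv2.morphologyEx(mask(t,*roi,70,85),cv2.MORPH_CLOSE,np.ones((7,7))),*xy,0,z,False))
# cross check of two cameras on large collar, side
for nm,p in(('L',[.418,-.126,.018]),('nearchaser',[.3,-.3,.014])): print(nm,px('side',p))
E
```

```text
plier top (array([405.8, 307.1, -18.1]), np.float64(0.864))
531.0 [66 72 77] [32 44 26] [52 51 53]
chaser side (array([ 385.8, -309.1,   27.6]), np.float64(0.837))
plierpad outline (array([630.3, 353.3,  12.6]), np.float64(0.742))
chaserpad (array([ 639.8, -132.4,   10.9]), np.float64(0.869))
L (array([ 417.2, -127.2,    2.8]), np.float64(0.935))
S (array([411.1, 144.9,   2.2]), np.float64(0.904))
Lp (array([ 605.2, -347. ,    4.6]), np.float64(0.727))
Sp (array([ 6.377e+02,  1.169e+02, -3.000e-01]), np.float64(0.812))
L [359.70690671 297.15421889]
nearchaser [386.05918328 370.47778811]
```

```bash
cat > plan.py <<'E'
import sys,numpy as np
from plant import env
from scipy.spatial.transform import Rotation as R
s=env.read_state(); q=s['tcp_rot']; r=R.from_quat([*q[1:],q[0]]).as_matrix()
p=s['ee_pos']; f=np.arctan2(r[1,0],r[0,0])
x,y,z,g=map(float,sys.argv[1:5]); g=np.radians(g)
d=(f-g+np.pi)%(2*np.pi)-np.pi
e=np.array([x,y,z])/1000-p
t=np.array([e[0]*np.cos(g)+e[1]*np.sin(g),e[0]*np.sin(g)-e[1]*np.cos(g),-e[2]])/.04
print('t',round(s['clock'],2),'pos',(p*1000).round(1),'phi',np.degrees(f).round(1),'open',round(s['opening']*1000,1),'tilt',np.degrees(np.arccos(-r[2,2])).round(2),'j',s['joints'].round(2),'f',s['ft_force'].round(1))
print('turn units',(d/.12).round(2),'THEN shift units x y z',t.round(2))
E
python3 plan.py 386 -309 40 27.6
```

```text
t 0.1 pos [ 237.6 -495.7  216.8] phi 25.6 open 88.1 tilt 0.07 j [-1.34  0.38  1.3   0.    1.46 -0.22] f [-0.1 -0.3  0.5]
turn units -0.29 THEN shift units x y z [ 5.45 -2.42  4.42]
```

```bash
python3 -m pendant '0.3 0 0 0 -0.29; 0.3 0.6 -0.27 0.49 0; 0.3 0.6 -0.27 0.49 0; 0.3 0.6 -0.27 0.49 0; 0.3 0.6 -0.27 0.49 0; 0.3 0.6 -0.27 0.49 0; 0.3 0.6 -0.27 0.49 0; 0.3 0.6 -0.27 0.49 0; 0.3 0.6 -0.27 0.49 0; 0.3 0.6 -0.27 0.49 0; 0.3 0 0 0 0; 0.3 0 0 0 0; 0.3 0 0 0 0' 30; python3 plan.py 386 -309 5 27.6
python3 - <<'E'
from plant import env
import cv2,numpy as np
a=env.read_camera("side");b=env.read_camera("top")
cv2.imwrite('pics/s1.png',cv2.resize(a[230:440,300:560],None,fx=3,fy=2.8)[:,:,::-1])
cv2.imwrite('pics/t1.png',b[:,:,::-1])
E
```

```text
clock: 1.4
ee_pos: [0.384, -0.3109, 0.0416]
tcp_rot: [0.001, 0.971, 0.238, 0.0]
ft_force: [-0.5, -0.0, 0.2]
opening: 0.0617
t 1.4 pos [ 384.  -310.9   41.6] phi 27.6 open 61.7 tilt 0.09 j [-0.92  0.5   1.7  -0.    0.94  0.17] f [-0.5 -0.   0.2]
turn units -0.01 THEN shift units x y z [ 0.07 -0.02  0.92]
```

View pics/s1.png

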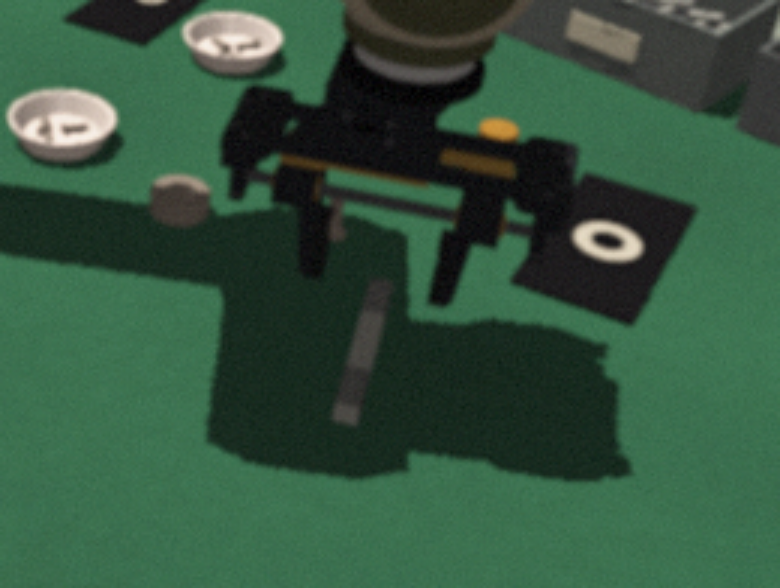

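The jaws straddle the chaser with the pin well clear, so I'm going down and gripping.

```bash
python3 -m pendant '0.3 0.02 0 0.46 0; 0.3 0.04 0 0.46 0; 0.3 0 0 0 0; 0.3 0 0 0 0; 0.9 0 0 0 0; 0.9 0 0 0 0; 0.9 0 0 0 0; 0.9 0 0 0 0; 0.9 0 0 0 0; 0.9 0 0 0 0; 0.9 0 0 0 0; 0.9 0 0 0 0' 30;  python3 -m pendant '0.9 0 0 -0.5 0; 0.9 0 0 -0.5 0; 0.9 0 0 -0.5 0; 0.9 0 0 -0.5 0; 0.9 0 0 0 0; 0.9 0 0 0 0'; python3 plan.py 639 -132.4 60 11.2
```

```text
clock: 2.7
ee_pos: [0.3862, -0.3087, 0.0041]
tcp_rot: [-0.0, 0.971, 0.238, 0.0]
ft_force: [0.5, 0.0, 0.3]
opening: 0.009
clock: 3.3
ee_pos: [0.386, -0.3085, 0.0838]
tcp_rot: [-0.0, 0.971, 0.238, -0.0]
ft_force: [0.5, 0.1, 0.5]
opening: 0.0091
t 3.3 pos [ 386.  -308.5   83.8] phi 27.6 open 9.1 tilt 0.0 j [-0.91  0.43  1.65 -0.    1.06  0.17] f [0.5 0.1 0.5]
turn units 2.38 THEN shift units x y z [ 7.06 -3.09  0.59]
```

Opening is 9.1 mm with no weight felt, so the grip was empty. Looking.

Run:
```python
from plant import env
import cv2,numpy as np
a=env.read_camera("side")[:,:,::-1];b=env.read_camera("top")
cv2.imwrite('pics/side2.png',a)
cv2.imwrite('pics/t2.png',b[:,:,::-1])
cv2.imwrite('pics/s2.png',cv2.resize(a[230:440,300:560],None,fx=3,fy=2.8))
```

```text
(no output)
```

View pics/s2.png

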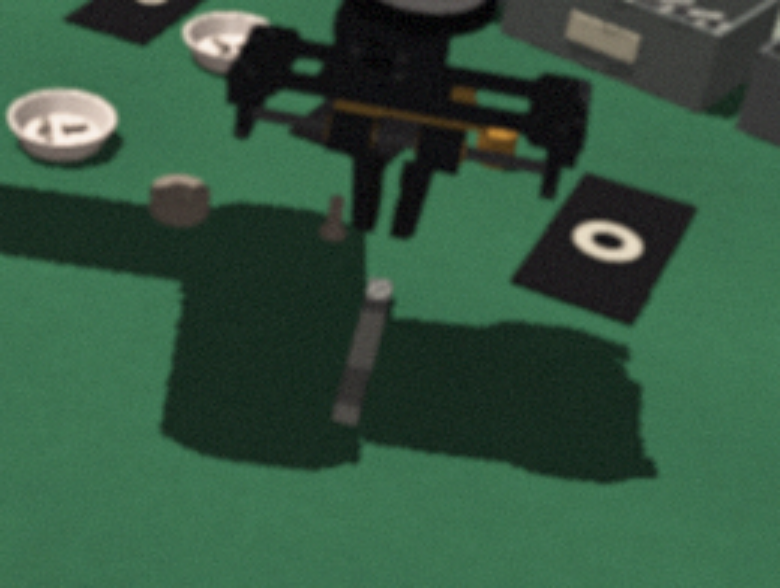

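```bash
python3 - <<'E'
from h import *
P=lambda p:(lambda q:((q[0]-300)*3,(q[1]-230)*2.8))(px('side',p))
print('TCP@41',P([.384,-.3109,.0416]),'TCP@84',P([.386,-.3085,.0838]),'chaser c',P([.3858,-.3091,.007]))
for z in(0,.007,.014,.03): print(z,[P([.3858+s*.065*np.cos(.482),-.3091+s*.065*np.sin(.482),z]) for s in(1,-1)])
t=cv2.imread('pics/t2.png'); s=cv2.imread('pics/side2.png')
for n,p in (('Lcollar',[.4172,-.1272,.009]),('dish',[.4195,-.0044,.022])): print(n,px('side',p),P(p))
print(px('top',[.386,-.309,.014]), px('top',[.443,-.279,.014]))
E
sed -i 's/x/x/' h.py
```

```text
TCP@41 (np.float64(369.71976679076954), np.float64(307.88444183709987)) TCP@84 (np.float64(377.53426285781006), np.float64(251.9686227564472)) chaser c (np.float64(362.0432361677607), np.float64(346.65577145593215))
0 [(np.float64(378.5463853688465), np.float64(294.12055709016136)), (np.float64(340.5613367601993), np.float64(422.80783203437386))]
0.007 [(np.float64(379.93742357199733), np.float64(286.15187151523065)), (np.float64(341.9738031488289), np.float64(414.40325772613886))]
0.014 [(np.float64(381.3380293240553), np.float64(278.125918579309)), (np.float64(343.39726958829885), np.float64(405.93050926999774))]
0.03 [(np.float64(384.5758479085338), np.float64(259.5626516353305)), (np.float64(346.69287886528815), np.float64(386.3039159903862))]
Lcollar [359.5938915  301.11188984] (np.float64(178.78167451141508), np.float64(199.11329154634865))
dish [320.15551141 270.93681877] (np.float64(60.46653422898544), np.float64(114.62309254453352))
[471.49503783 278.36545911] [458.75811061 255.80952434]
```

Run:
```python
import cv2
t=cv2.imread('pics/t2.png');cv2.imwrite('pics/t2c.png',cv2.resize(t[220:400,390:560],None,fx=3.3,fy=3.3,interpolation=cv2.INTER_CUBIC))
```

```text
(no output)
```

View pics/t2c.png

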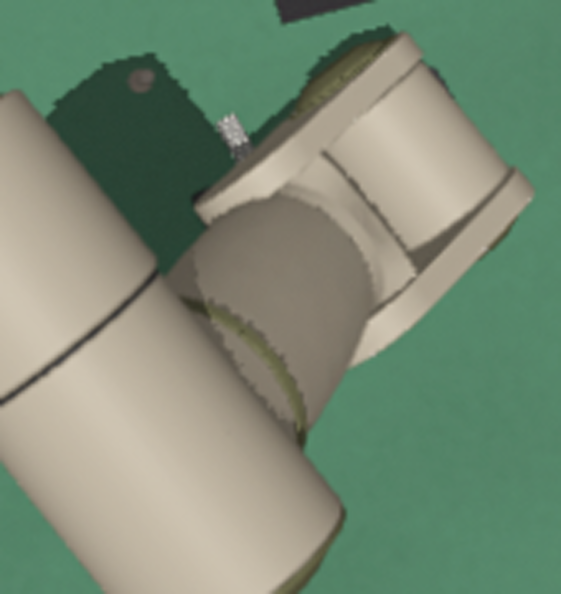

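Side view: the fingertips' midpoint is at crop (385,232), while the reported TCP projects to (378,252). So the real tips sit about 17 mm higher than the reported TCP, and they closed above the chaser, which is unmoved. I'll go lower in small steps and watch the force.

```bash
python3 -m pendant '0.4 0 0 0 0; 0.4 0 0 0.5 0; 0.4 0 0 0.5 0; 0.4 0 0 0.5 0; 0.4 0 0 0.5 0; 0.4 0 0 0.1 0; 0.4 0 0 0.1 0; 0.4 0 0 0 0; 0.4 0 0 0 0' 30;  python3 -m pendant '0.4 0 0 0.1 0; 0.4 0 0 0 0';python3 -m pendant '0.4 0 0 0.1 0; 0.4 0 0 0 0'; python3 -m pendant '0.9 0 0 0 0; 0.9 0 0 0 0; 0.9 0 0 0 0; 0.9 0 0 0 0; 0.9 0 0 0 0; 0.9 0 0 0 0; 0.9 0 0 0 0; 0.9 0 0 0 0'
```

```text
clock: 4.3
ee_pos: [0.3864, -0.309, -0.0033]
tcp_rot: [0.001, 0.971, 0.238, 0.0]
ft_force: [-0.5, 0.2, -0.1]
opening: 0.0528
clock: 4.5
ee_pos: [0.3862, -0.3087, -0.0078]
tcp_rot: [0.0, 0.971, 0.238, 0.0]
ft_force: [-0.2, -0.4, -0.4]
opening: 0.0528
clock: 4.7
ee_pos: [0.386, -0.3085, -0.0122]
tcp_rot: [-0.0, 0.971, 0.238, -0.0]
ft_force: [-0.1, 0.4, 1.1]
opening: 0.0531
clock: 5.5
ee_pos: [0.3862, -0.3088, -0.0118]
tcp_rot: [0.0, 0.971, 0.238, 0.0]
ft_force: [0.1, -0.5, 0.0]
opening: 0.0129
```

```bash
python3 -m pendant '0.9 0 0 -0.4 0; 0.9 0 0 -0.5 0; 0.9 0 0 -0.5 0; 0.9 0 0 -0.5 0; 0.9 0 0 0 0; 0.9 0 0 0 0; 0.9 0 0 0 0'; python3 plan.py 639 -132.4 60 11.2
```

```text
clock: 6.2
ee_pos: [0.3857, -0.3082, 0.063]
tcp_rot: [-0.001, 0.971, 0.238, -0.0]
ft_force: [-0.2, -1.0, -1.9]
opening: 0.0133
t 6.2 pos [ 385.7 -308.2   63. ] phi 27.6 open 13.3 tilt 0.12 j [-0.91  0.46  1.68 -0.    1.    0.17] f [-0.2 -1.  -1.9]
turn units 2.38 THEN shift units x y z [ 7.06 -3.08  0.08]
```

Run:
```python
from plant import env
import cv2,numpy as np
a=env.read_camera("side")[:,:,::-1]
cv2.imwrite('pics/side3.png',a)
cv2.imwrite('pics/s3.png',cv2.resize(a[230:440,300:560],None,fx=3,fy=2.8))
```

```text
(no output)
```

View pics/s3.png

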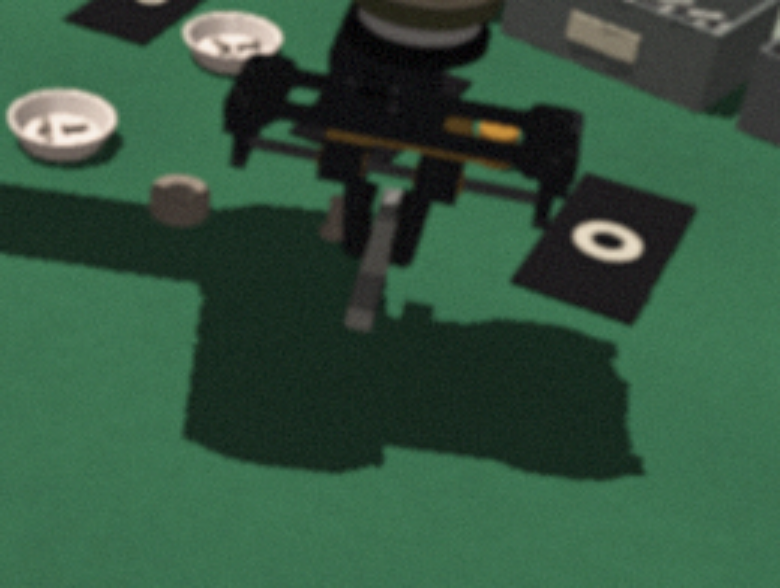

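Chaser held, level, about 1.9 N. Carrying it to its pad.

```bash
python3 -m pendant '0.9 0 0 0 0.6; 0.9 0 0 0 0.6; 0.9 0 0 0 0.6; 0.9 0 0 0 0.58; 0.9 0.7 -0.31 0 0; 0.9 0.7 -0.31 0 0; 0.9 0.7 -0.31 0 0; 0.9 0.7 -0.31 0 0; 0.9 0.7 -0.31 0 0; 0.9 0.7 -0.31 0 0; 0.9 0.7 -0.31 0 0; 0.9 0.7 -0.31 0 0; 0.9 0.7 -0.31 0 0; 0.9 0.7 -0.31 0 0; 0.9 0 0 0 0; 0.9 0 0 0 0; 0.9 0 0 0 0'; python3 plan.py 639 -132.4 -6 11.2
```

```text
clock: 7.95
ee_pos: [0.6357, -0.1331, 0.0634]
tcp_rot: [-0.0, 0.995, 0.097, -0.001]
ft_force: [-0.3, 0.0, -2.6]
opening: 0.013
t 7.95 pos [ 635.7 -133.1   63.4] phi 11.2 open 13.0 tilt 0.09 j [-0.39  0.69  1.21 -0.    1.24  0.99] f [-0.3  0.  -2.6]
turn units -0.0 THEN shift units x y z [ 0.08 -0.    1.74]
```

```bash
python3 -m pendant '0.9 0.08 0 0.4 0; 0.9 0 0 0.4 0; 0.9 0 0 0.4 0; 0.9 0 0 0.3 0; 0.9 0 0 0.2 0; 0.9 0 0 0.05 0; 0.9 0 0 0 0; 0.9 0 0 0 0'; python3 -m pendant '0.8 0 0 0 0; 0.7 0 0 0 0; 0.6 0 0 0 0; 0.5 0 0 0 0; 0.5 0 0 0 0; 0.5 0 0 0 0; 0.5 0 0 -0.3 0; 0.5 0 0 -0.5 0; 0.5 0 0 -0.5 0; 0.5 0 0 -0.5 0; 0.5 0 0 -0.5 0; 0.5 0 0 0 0'; python3 plan.py 417.2 -127.2 60 11.2
```

```text
clock: 8.75
ee_pos: [0.6402, -0.1321, -0.0052]
tcp_rot: [0.0, 0.995, 0.098, 0.001]
ft_force: [-0.3, 0.4, -2.4]
opening: 0.0132
clock: 9.95
ee_pos: [0.6412, -0.1324, 0.0898]
tcp_rot: [0.001, 0.995, 0.098, 0.003]
ft_force: [-0.1, -1.8, 0.1]
opening: 0.0442
t 9.95 pos [ 641.2 -132.4   89.8] phi 11.2 open 44.2 tilt 0.35 j [-0.38  0.66  1.17  0.    1.3   0.99] f [-0.1 -1.8  0.1]
turn units 0.01 THEN shift units x y z [-5.47 -1.21  0.74]
```

```bash
python3 -m pendant '0.3 -0.68 -0.15 0 0; 0.3 -0.68 -0.15 0 0; 0.3 -0.68 -0.15 0 0; 0.3 -0.68 -0.15 0 0; 0.3 -0.68 -0.15 0 0; 0.3 -0.68 -0.15 0 0; 0.3 -0.68 -0.15 0.35 0; 0.3 -0.68 -0.15 0.35 0; 0.3 0 0 0 0; 0.3 0 0 0 0; 0.3 0 0 0 0'; python3 plan.py 417.2 -127.2 -11 11.2
```

```text
clock: 11.05
ee_pos: [0.4181, -0.1276, 0.0584]
tcp_rot: [0.0, 0.995, 0.098, 0.001]
ft_force: [0.5, -0.6, -0.3]
opening: 0.0617
t 11.05 pos [ 418.1 -127.6   58.4] phi 11.2 open 61.7 tilt 0.09 j [-0.57  0.39  1.84  0.    0.91  0.81] f [ 0.5 -0.6 -0.3]
turn units 0.01 THEN shift units x y z [-0.02 -0.01  1.74]
```

Run:
```python
from plant import env
import cv2,numpy as np
a=env.read_camera("side")[:,:,::-1]; b=env.read_camera("top")[:,:,::-1]
cv2.imwrite('pics/side4.png',a);cv2.imwrite('pics/top4.png',b)
x=cv2.resize(a[150:350,250:500],(500,400),interpolation=cv2.INTER_CUBIC); y=cv2.resize(b[130:330,350:500],(300,400),interpolation=cv2.INTER_CUBIC)
cv2.imwrite('pics/c4.png',np.hstack([x,y]))
```

```text
(no output)
```

View pics/c4.png

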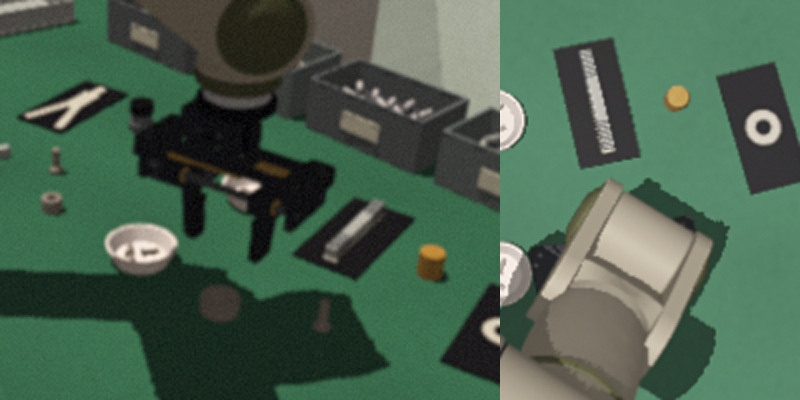

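The chaser lies on its outline, and the fingers are centred over the large collar.

```bash
python3 -m pendant '0.3 -0.02 0 0.5 0; 0.3 0 0 0.5 0; 0.3 0 0 0.4 0; 0.3 0 0 0.2 0; 0.3 0 0 0.1 0; 0.3 0 0 0 0; 0.7 0 0 0 0; 0.7 0 0 0 0; 0.7 0 0 0 0; 0.7 0 0 0 0; 0.7 0 0 0 0; 0.7 0 0 0 0' 25; python3 -m pendant '0.7 0 0 -0.3 0; 0.7 0 0 -0.5 0; 0.7 0 0 -0.5 0; 0.7 0 0 -0.5 0; 0.7 0 0 0 0; 0.7 0 0 0 0'; python3 plan.py 604.5 -346.2 60 11.2
```

```text
clock: 12.35
ee_pos: [0.4165, -0.1275, -0.0095]
tcp_rot: [0.0, 0.995, 0.098, 0.0]
ft_force: [-0.3, 0.4, 6.3]
opening: 0.0407
clock: 12.95
ee_pos: [0.4161, -0.1273, 0.0617]
tcp_rot: [0.0, 0.995, 0.098, -0.0]
ft_force: [-0.4, 0.2, -1.2]
opening: 0.0409
t 12.95 pos [ 416.1 -127.3   61.7] phi 11.2 open 40.9 tilt 0.0 j [-0.57  0.39  1.84 -0.    0.92  0.8 ] f [-0.4  0.2 -1.2]
turn units 0.0 THEN shift units x y z [3.56 6.28 0.04]
```

```bash
python3 -m pendant '0.7 0.36 0.63 0 0; 0.7 0.36 0.63 0 0; 0.7 0.36 0.63 0 0; 0.7 0.36 0.63 0 0; 0.7 0.36 0.63 0 0; 0.7 0.36 0.63 0 0; 0.7 0.36 0.63 0 0; 0.7 0.36 0.63 0 0; 0.7 0.36 0.63 0 0; 0.7 0.36 0.63 0 0; 0.7 0 0 0 0; 0.7 0 0 0 0; 0.7 0 0 0 0'; python3 plan.py 604.5 -346.2 -4.5 11.2
```

```text
clock: 14.25
ee_pos: [0.6058, -0.3455, 0.061]
tcp_rot: [-0.001, 0.995, 0.098, -0.001]
ft_force: [-0.5, 0.5, -1.1]
opening: 0.0406
t 14.25 pos [ 605.8 -345.5   61. ] phi 11.2 open 40.6 tilt 0.14 j [-0.69  0.77  1.05  0.    1.33  0.69] f [-0.5  0.5 -1.1]
turn units 0.01 THEN shift units x y z [-0.04  0.01  1.64]
```

```bash
python3 -m pendant '0.7 -0.04 0 0.5 0; 0.7 0 0 0.5 0; 0.7 0 0 0.4 0; 0.7 0 0 0.2 0; 0.7 0 0 0.04 0; 0.7 0 0 0 0; 0.7 0 0 0 0'; python3 -m pendant '0.5 0 0 0 0; 0.4 0 0 0 0; 0.3 0 0 0 0; 0.3 0 0 0 0; 0.3 0 0 0 0; 0.3 0 0 -0.3 0; 0.3 0 0 -0.5 0; 0.3 0 0 -0.5 0; 0.3 0 0 -0.5 0; 0.3 0 0 -0.5 0; 0.3 0 0 -0.5 0; 0.3 0 0 0 0'; python3 plan.py 411.1 144.9 60 11.2
```

```text
clock: 14.95
ee_pos: [0.6053, -0.347, -0.0024]
tcp_rot: [0.001, 0.995, 0.098, 0.001]
ft_force: [-0.3, 0.6, -1.0]
opening: 0.0409
clock: 16.15
ee_pos: [0.6061, -0.3476, 0.1125]
tcp_rot: [0.002, 0.995, 0.098, 0.002]
ft_force: [0.2, -0.7, -0.0]
opening: 0.062
t 16.15 pos [ 606.1 -347.6  112.5] phi 11.2 open 62.0 tilt 0.37 j [-0.69  0.72  0.99  0.    1.43  0.68] f [ 0.2 -0.7 -0. ]
turn units 0.01 THEN shift units x y z [ -2.39 -13.02   1.31]
```

```bash
python3 -m pendant '0.5 -0.13 -0.72 0 0; 0.5 -0.13 -0.72 0 0; 0.5 -0.13 -0.72 0 0; 0.5 -0.13 -0.72 0 0; 0.5 -0.13 -0.72 0 0; 0.5 -0.13 -0.72 0 0; 0.5 -0.13 -0.72 0 0; 0.5 -0.13 -0.72 0 0; 0.5 -0.13 -0.72 0 0; 0.5 -0.13 -0.72 0 0; 0.5 -0.13 -0.72 0 0; 0.5 -0.13 -0.72 0 0; 0.5 -0.13 -0.72 0 0; 0.5 -0.13 -0.72 0 0; 0.5 -0.13 -0.72 0.3 0; 0.5 -0.13 -0.72 0.3 0; 0.5 -0.13 -0.72 0.3 0; 0.5 -0.13 -0.72 0.3 0; 0.5 0 0 0 0; 0.5 0 0 0 0'; python3 plan.py 411.1 144.9 -11 11.2
```

```text
clock: 18.15
ee_pos: [0.4121, 0.1435, 0.0604]
tcp_rot: [0.0, 0.995, 0.099, -0.0]
ft_force: [0.5, -0.3, -0.0]
opening: 0.0441
t 18.15 pos [412.1 143.5  60.4] phi 11.3 open 44.1 tilt 0.03 j [ 0.06  0.39  1.83 -0.    0.92  1.44] f [ 0.5 -0.3 -0. ]
turn units 0.02 THEN shift units x y z [-0.02 -0.04  1.79]
```

Run:
```python
from h import *
from plant import env
a=env.read_camera("side")[:,:,::-1]; b=env.read_camera("top")[:,:,::-1].copy()
cv2.imwrite('pics/side5.png',a);cv2.imwrite('pics/top5.png',b)
x=cv2.resize(a[150:350,200:450],(500,400),interpolation=cv2.INTER_CUBIC); y=cv2.resize(b[130:330,370:520],(300,400),interpolation=cv2.INTER_CUBIC)
cv2.imwrite('pics/c5.png',np.hstack([x,y]))
print('chaser',fit('top',CH,mask(b,380,150,420,215,70,100),.639,-.132,.2,.004))
m=cv2.morphologyEx(mask(b,465,175,500,212,70,90),cv2.MORPH_CLOSE,np.ones((9,9)))
print('L',fit('top',ring(.021),m,.6045,-.346,0,.004,False))
```

```text
chaser (array([ 638.8, -132. ,   11.2]), np.float64(0.9))
L (array([ 604.5, -349.5,    3.3]), np.float64(0.634))
```

View pics/c5.png

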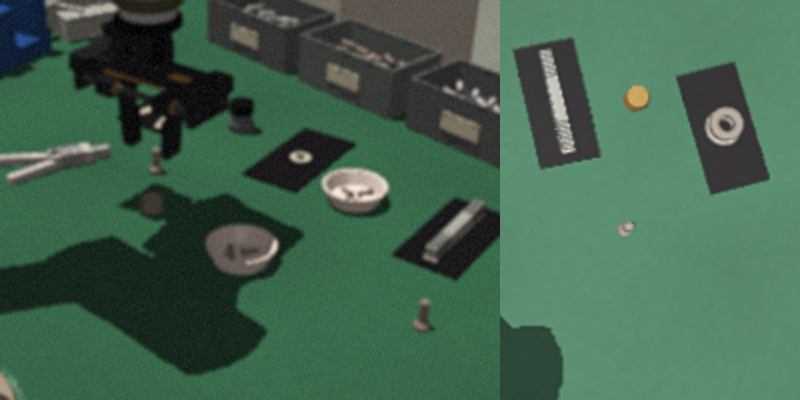

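The chaser is within 1 mm of its outline centre. The large collar looks seated; its side wall shows on the left because of parallax, and I'll check it again at the end. The fingers straddle the small collar.

```bash
python3 -m pendant '0.5 -0.02 -0.04 0.5 0; 0.5 0 0 0.5 0; 0.5 0 0 0.4 0; 0.5 0 0 0.25 0; 0.5 0 0 0.12 0; 0.5 0 0 0 0; 0.85 0 0 0 0; 0.85 0 0 0 0; 0.85 0 0 0 0; 0.85 0 0 0 0; 0.85 0 0 0 0; 0.85 0 0 0 0' 25; python3 -m pendant '0.85 0 0 -0.3 0; 0.85 0 0 -0.5 0; 0.85 0 0 -0.5 0; 0.85 0 0 -0.5 0; 0.85 0 0 0 0; 0.85 0 0 0 0'; python3 plan.py 638.3 117 60 11.2
```

```text
clock: 19.45
ee_pos: [0.4114, 0.1449, -0.0098]
tcp_rot: [0.0, 0.995, 0.098, 0.001]
ft_force: [-0.1, -1.9, 5.7]
opening: 0.0227
clock: 20.05
ee_pos: [0.411, 0.1449, 0.0615]
tcp_rot: [-0.0, 0.995, 0.098, 0.0]
ft_force: [-0.6, -0.2, -0.9]
opening: 0.0237
t 20.05 pos [411.  144.9  61.5] phi 11.2 open 23.7 tilt 0.01 j [0.07 0.39 1.83 0.   0.92 1.44] f [-0.6 -0.2 -0.9]
turn units 0.0 THEN shift units x y z [5.44 1.79 0.04]
```

```bash
python3 -m pendant '0.85 0.68 0.22 0 0; 0.85 0.68 0.22 0 0; 0.85 0.68 0.22 0 0; 0.85 0.68 0.22 0 0; 0.85 0.68 0.23 0 0; 0.85 0.68 0.23 0 0; 0.85 0.68 0.23 0 0; 0.85 0.68 0.23 0 0; 0.85 0 0 0 0; 0.85 0 0 0 0; 0.85 0 0 0 0'; python3 plan.py 638.3 117 -4.5 11.2
```

```text
clock: 21.15
ee_pos: [0.6373, 0.1169, 0.0609]
tcp_rot: [-0.0, 0.995, 0.098, -0.001]
ft_force: [0.2, -0.7, -0.3]
opening: 0.0234
t 21.15 pos [637.3 116.9  60.9] phi 11.2 open 23.4 tilt 0.13 j [-0.    0.69  1.22  0.    1.24  1.37] f [ 0.2 -0.7 -0.3]
turn units 0.01 THEN shift units x y z [0.03 0.   1.63]
```

```bash
python3 -m pendant '0.85 0.03 0 0.5 0; 0.85 0 0 0.5 0; 0.85 0 0 0.4 0; 0.85 0 0 0.2 0; 0.85 0 0 0.06 0; 0.85 0 0 0 0; 0.85 0 0 0 0'; python3 -m pendant '0.7 0 0 0 0; 0.6 0 0 0 0; 0.5 0 0 0 0; 0.5 0 0 0 0; 0.5 0 0 0 0; 0.5 0 0 -0.3 0; 0.5 0 0 -0.5 0; 0.5 0 0 -0.5 0; 0.5 0 0 -0.5 0; 0.5 0 0 -0.5 0; 0.5 0 0 -0.5 0; 0.5 0 0 0 0'; python3 plan.py 405.8 307.1 60 -18.1
```

```text
clock: 21.85
ee_pos: [0.6401, 0.1169, -0.0037]
tcp_rot: [0.0, 0.995, 0.098, 0.001]
ft_force: [0.9, 0.3, -0.1]
opening: 0.0229
clock: 23.05
ee_pos: [0.6411, 0.1169, 0.111]
tcp_rot: [0.0, 0.995, 0.098, 0.003]
ft_force: [-0.2, -0.2, 0.2]
opening: 0.0442
t 23.05 pos [641.1 116.9 111. ] phi 11.2 open 44.2 tilt 0.36 j [-0.    0.64  1.16  0.    1.34  1.37] f [-0.2 -0.2  0.2]
turn units 4.27 THEN shift units x y z [-7.07 -2.69  1.27]
```

```bash
python3 -m pendant '0.4 0 0 0 0.85; 0.4 0 0 0 0.85; 0.4 0 0 0 0.85; 0.4 0 0 0 0.85; 0.4 0 0 0 0.87; 0.4 -0.7 -0.27 0 0; 0.4 -0.7 -0.27 0 0; 0.4 -0.7 -0.27 0 0; 0.4 -0.7 -0.27 0 0; 0.4 -0.7 -0.27 0 0; 0.4 -0.7 -0.27 0 0; 0.4 -0.7 -0.27 0.3 0; 0.4 -0.7 -0.27 0.3 0; 0.4 -0.7 -0.27 0.3 0; 0.4 -0.7 -0.27 0.3 0; 0.4 0 0 0 0; 0.4 0 0 0 0; 0.4 0 0 0 0'; python3 plan.py 405.8 307.1 -10 -18.1
```

```text
clock: 24.85
ee_pos: [0.4081, 0.3063, 0.0596]
tcp_rot: [-0.0, 0.987, -0.158, 0.0]
ft_force: [0.1, 0.5, 0.2]
opening: 0.0528
t 24.85 pos [408.1 306.3  59.6] phi -18.2 open 52.8 tilt 0.05 j [ 0.41  0.49  1.64 -0.    1.01  2.3 ] f [0.1 0.5 0.2]
turn units -0.01 THEN shift units x y z [-0.06 -0.    1.74]
```

Run:
```python
from h import *
from plant import env
a=env.read_camera("side")[:,:,::-1]; b=env.read_camera("top")[:,:,::-1].copy()
cv2.imwrite('pics/side6.png',a);cv2.imwrite('pics/top6.png',b)
x=cv2.resize(a[120:320,180:430],(500,400),interpolation=cv2.INTER_CUBIC); y=cv2.resize(b[130:330,170:320],(300,400),interpolation=cv2.INTER_CUBIC)
cv2.imwrite('pics/c6.png',np.hstack([x,y]))
m=cv2.morphologyEx(mask(b,290,170,312,196,70,90),cv2.MORPH_CLOSE,np.ones((7,7)))
print('S',fit('top',ring(.0125),m,.638,.117,0,.004,False))
```

```text
S (array([637.7, 117.5,   2. ]), np.float64(0.817))
```

View pics/c6.png

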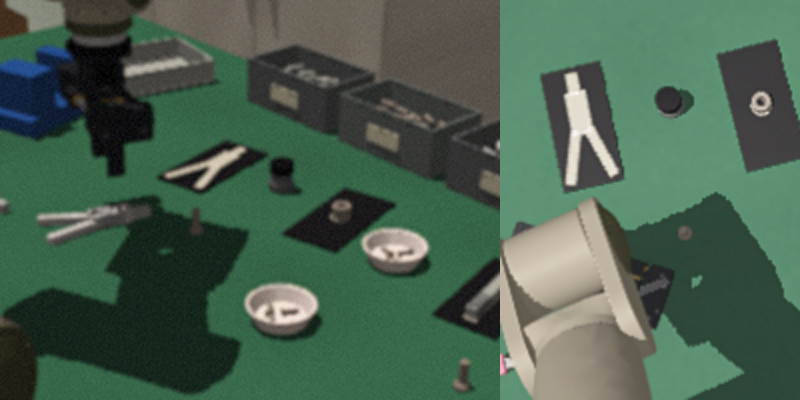

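The small collar is seated within 1 mm of its outline. The gripper is over the plier body, nose towards the pin at (196,222). Descending.

```bash
python3 -m pendant '0.4 -0.06 0 0.5 0; 0.4 0 0 0.5 0; 0.4 0 0 0.4 0; 0.4 0 0 0.22 0; 0.4 0 0 0.08 0; 0.4 0 0 0 0; 0.85 0 0 0 0; 0.85 0 0 0 0; 0.85 0 0 0 0; 0.85 0 0 0 0; 0.85 0 0 0 0; 0.85 0 0 0 0' 40; python3 -m pendant '0.85 0 0 -0.3 0; 0.85 0 0 -0.5 0; 0.85 0 0 -0.5 0; 0.85 0 0 -0.5 0; 0.85 0 0 0 0; 0.85 0 0 0 0'; python3 plan.py 630 352 62 12.3
```

```text
clock: 26.15
ee_pos: [0.4051, 0.3073, -0.0084]
tcp_rot: [-0.0, 0.988, -0.157, 0.0]
ft_force: [-0.9, -0.8, 5.2]
opening: 0.0232
clock: 26.75
ee_pos: [0.4047, 0.3073, 0.0632]
tcp_rot: [-0.0, 0.988, -0.158, -0.0]
ft_force: [0.0, 1.0, -3.5]
opening: 0.023
t 26.75 pos [404.7 307.3  63.2] phi -18.1 open 23.0 tilt 0.0 j [0.42 0.48 1.64 0.   1.02 2.3 ] f [ 0.   1.  -3.5]
turn units -4.43 THEN shift units x y z [5.74 0.11 0.03]
```

```bash
python3 -m pendant '0.85 0 0 0 -0.74; 0.85 0 0 0 -0.74; 0.85 0 0 0 -0.74; 0.85 0 0 0 -0.74; 0.85 0 0 0 -0.74; 0.85 0 0 0 -0.73; 0.85 0.64 0.01 0 0; 0.85 0.64 0.01 0 0; 0.85 0.64 0.01 0 0; 0.85 0.64 0.01 0 0; 0.85 0.64 0.01 0 0; 0.85 0.64 0.01 0 0; 0.85 0.64 0.01 0 0; 0.85 0.64 0.02 0 0; 0.85 0.62 0.02 0 0; 0.85 0 0 0 0; 0.85 0 0 0 0; 0.85 0 0 0 0'; python3 plan.py 629.5 352 -3.5 12.3
```

```text
clock: 28.55
ee_pos: [0.629, 0.352, 0.0624]
tcp_rot: [0.0, 0.994, 0.108, -0.001]
ft_force: [0.3, -1.1, -3.0]
opening: 0.0233
t 28.55 pos [629.  352.   62.4] phi 12.3 open 23.3 tilt 0.14 j [0.35 0.81 0.96 0.   1.38 1.7 ] f [ 0.3 -1.1 -3. ]
turn units 0.01 THEN shift units x y z [0.01 0.   1.65]
```

```bash
python3 -m pendant '0.85 0.01 0 0.5 0; 0.85 0 0 0.5 0; 0.85 0 0 0.4 0; 0.85 0 0 0.2 0; 0.85 0 0 0.06 0; 0.85 0 0 0 0; 0.85 0 0 0 0'; python3 -m pendant '0.7 0 0 0 0; 0.6 0 0 0 0; 0.5 0 0 0 0; 0.4 0 0 0 0; 0.4 0 0 0 0; 0.4 0 0 -0.3 0; 0.4 0 0 -0.5 0; 0.4 0 0 -0.5 0; 0.4 0 0 -0.5 0; 0.4 0 0 -0.5 0; 0.4 0 0 -0.5 0; 0.4 0 0 -0.5 0; 0.4 -0.7 0 0 0; 0.4 -0.7 0 0 0; 0.4 -0.7 0 0 0; 0.4 -0.7 0 0 0; 0.4 -0.7 0 0 0; 0.4 -0.7 0 0 0; 0.4 -0.7 0 0 0; 0.4 0 0 0 0'
python3 - <<'E'
from h import *
from plant import env
a=env.read_camera("side")[:,:,::-1]; b=env.read_camera("top")[:,:,::-1].copy()
cv2.imwrite('pics/side7.png',a);cv2.imwrite('pics/top7.png',b)
cv2.imwrite('pics/c7.png',np.vstack([cv2.resize(b[140:290,180:510],(660,300),interpolation=cv2.INTER_CUBIC),cv2.resize(a[160:310,230:530],(600,300),interpolation=cv2.INTER_CUBIC).__class__((1,)) if 0 else cv2.resize(a[170:340,220:550],(660,300))]))
print('plier',fit('top',PL,mask(b,190,155,235,226,70,110),.63,.352,.21,.004))
for n,p in(('near',(349.5,266.4)),('far',(346,189.6))):
    m=mask(b,int(p[0])-30,int(p[1])-25,int(p[0])+30,int(p[1])+25,70,85); M=cv2.moments(m,True); print(n,M['m10']/M['m00'],M['m01']/M['m00'],p)
E
```

```text
clock: 29.25
ee_pos: [0.6309, 0.3524, -0.002]
tcp_rot: [-0.0, 0.994, 0.107, 0.001]
ft_force: [-0.6, -0.9, -3.2]
opening: 0.0228
clock: 31.25
ee_pos: [0.4365, 0.31, 0.1302]
tcp_rot: [-0.0, 0.994, 0.108, -0.0]
ft_force: [0.2, -1.0, 0.3]
opening: 0.0529
plier (array([630.3, 353.4,  12.7]), np.float64(0.643))
near 349.50782997762866 266.4440715883669 (349.5, 266.4)
far 345.9016587677725 189.61137440758293 (346, 189.6)
```

View pics/c7.png

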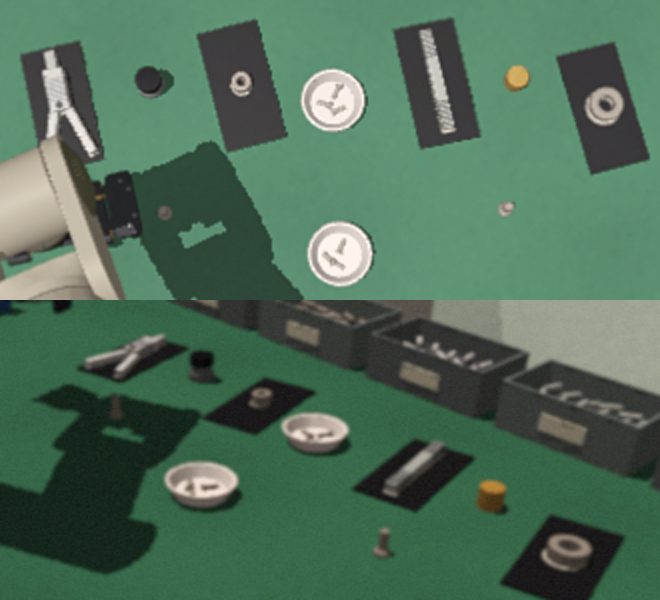

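All four are on their pads and the dishes are unmoved. Both collars show a lower band, so I'm enlarging the large one to rule out tilt.

Run:
```python
from h import *
a=cv2.imread('pics/side7.png');b=cv2.imread('pics/top7.png')
def ov(im,n,x,y,r):
    c=px(n,[x,y,.012]).astype(int); k=8; s=cv2.resize(im[c[1]-24:c[1]+24,c[0]-24:c[0]+24],None,fx=k,fy=k,interpolation=cv2.INTER_CUBIC); o=s.copy()
    for z in(.004,.022):
        P=np.array([(px(n,[x+r*np.cos(t),y+r*np.sin(t),z])+.5-c+24)*k for t in np.linspace(0,6.28,60)]).astype(np.int32)
        cv2.polylines(o,[P],True,(0,0,255) if z>.01 else (0,255,0),1)
    return np.hstack([s,o])
cv2.imwrite('pics/c8.png',np.vstack([ov(a,'side',.605,-.347,.021)[::1],ov(b,'top',.605,-.347,.021)])[:, :])
z=cv2.imread('pics/c8.png');cv2.imwrite('pics/c8.png',cv2.resize(z,(600,600)))
```

```text
(no output)
```

View pics/c8.png

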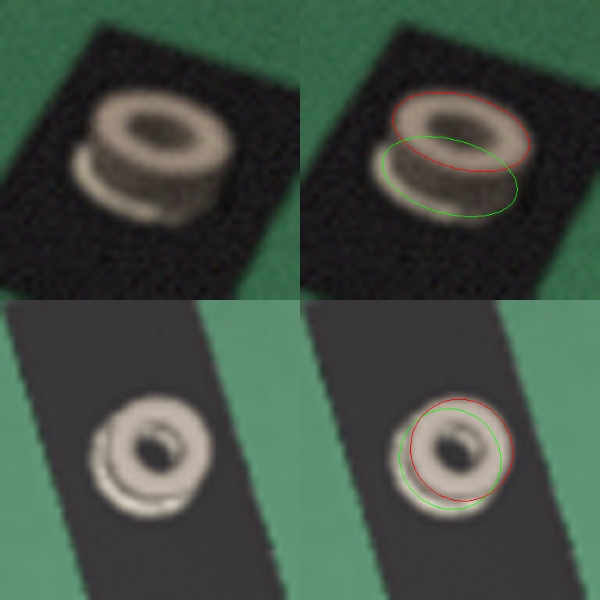

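The large collar is flat. The pale rim showing at its lower left puts it about 3–4 mm off the outline centre, within the 12 mm allowed. Handing in.

```bash
python3 -c "
from plant import env
print(env.hand_in(), env.read_state()['clock'])"
```

```text
the job is handed in; nothing more can be done
the job is handed in; nothing more can be done
```

All four pieces are on their own pads, lying flat and let go. The job was handed in at about 31 s of the 115 s allowed, with the gripper clear of everything; the hand-in gives no verdict.

What the last checks showed, measured from the camera pictures:

| Piece | Offset from outline centre | Allowed | Angle error |
|---|---|---|---|
| Chaser | about 1 mm | 12 mm | about 0.3° |
| Small collar | about 1 mm | 12 mm | – |
| Large collar | about 3–4 mm | 12 mm | – |
| Plier | under 1 mm, nose to nose | 10 mm | about 0.1° |

The two white dishes are where they stood, to within 0.1 pixel in the top view.

What failed or disagreed:
- **First chaser grasp:** it closed empty, because the real fingertips sit well above the reported tool point: about 17 mm in the side picture, although the later bench contact suggests nearer 9–10 mm. I went lower for every grasp after that.
- **Bench contact:** the fingertips pressed lightly on the bench, at 5–6 N, while closing on both collars and the plier.
- **Weak plier and large collar fits:** the pale outlines show beside these two pieces, so their fits overlapped only about 0.64. I checked the large collar in an enlarged overlay instead. The plier has only its fit and the final pictures, with its handle ends partly hidden by the arm, so its figures are the least certain.

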